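Shut and latch the cassette rack

ROBOT

A 6-joint arm with a two-finger parallel gripper is mounted at the origin on the work surface. World frame = base frame: x ahead of the robot, y to its left, z up, the work surface at z = 0. Lengths are in m, angles in rad, forces in N, time in s.
With the tool pointing down it reaches from about 0.375 to 0.9 m from the base axis. Payload 3.1 kg.
Tool frame: the origin (TCP) lies between the finger pads; the fingertips stand 22 mm ahead of it and the grasp point (between the pads) lies 3 mm ahead of it; z points along the fingers, y is the line along which they close (so a half turn about z gives the same grasp; the last joint's range is limited). The gripper opens to 87 mm and grips with 3 to 60 N. Pads are 19 mm wide; open, the fingers measure 117 mm over their backs; the gripper's body (75 mm by 190 mm) begins 51 mm behind the grasp point.
Start: joints at [1.155, 0.527, 1.433, -0, 1.181, -0.178], TCP at [0.147, 0.608, 0.245] pointing down, gripper open.
Joint ranges: [-3.08, 3.08], [-0.75, 2.2], [0.22, 2.44], [-1.43, 4.57], [0, 2.65], [-2.85, 2.85]. Speed limits (rad/s): [2.79, 2.79, 3.14, 3.14, 3.14, 3.14].

INTERFACE

Orientations are given as a unit quaternion [x, y, z, w].
In Python, from rig import robot gives the robot as it stands.
- The arm moves only by the tool move_arm, never from a script. Its argument "series" is text: rows parted by semicolons, each of 6 numbers parted by spaces: the shift along the tool's x, y, z in mm, then the turn, a rotation vector about the tool's x, y, z in degrees. In form: dx dy dz ax ay az; .... A call has 1 to 8 rows; each row is the pose to reach, as a shift and turn from the pose commanded when the call began, along the tool's axes at that moment; what a row does not reach only later rows make up. A row lasts 1/12 s, in which the tool goes at most 41.7 mm and 7.16 degrees, less where a joint would pass 70% of its speed; a pose out of reach is approached as far as the arm can. A call with a gripper value outside its range is refused whole. "jaw" is the opening, from 0 (shut) to 1 (fully open), set as the call begins (left out, the last holds). The fingers move at their own pace and stop on an object; "newtons" is the grip in N (left out, the last holds). Time passes only in rows, so rows that repeat a pose let the fingers close. It gives the time, the measured TCP pose, the force, the opening and the grip force at its end, in the units of the state.
- robot.get_obs(): the state, without advancing time (a new reading comes with each control period).
- robot.camera(name): name is "scene" or "top" or "wrist"; returns a dict with "img" (384x512x3 uint8, red, green, blue), "mtx" (3x3 intrinsics, pixels), "world_to_cam" (4x4, takes a point from world to camera coordinates). Camera axes: x right, y down, z forward; pixel columns grow to the right and rows downward; lengths in m; the calibration is good to about 2 mm. A picture is of the moment at which its call begins. There is no depth.
- robot.hand_in(): hands the job in; it is judged then, once.
Trained networks look in a picture, given as the dict that the camera call returned (one of the last four; its "shot" number tells which), for a name from the list of things; names that differ only in an ending like _2 or _b are one class to them, and where a whole thing is asked for, a point or a joint stands for the part that bears it (a point fixed in the world has none). Each returns a list of dicts, best first, with "p" (0 to 1); they miss things now and then, are a little off and sometimes report something else, mostly with a low value. They report only what shows in the picture. A call takes as long as a camera call. They do not tell look-alikes from the thing itself.
- robot.search_frame(picture, thing): "xyz" ([x, y, z] in m, in world coordinates, good to about 4 mm: the middle of the surface that is visible of it).
- robot.tip_of(picture, thing): "xyz" ([x, y, z] in m, in world coordinates, good to about 4 mm: a listed point, or the origin of a listed thing).
The state is a dict: "time": time; "q": joint angles; "joint_velocities": joint speeds; "joint_torque": joint torques, N m; "position": TCP position; "tool_rot": TCP orientation; "ft_force": force on the tool from outside, world axes, zero at the start; "moment": the same for the moment, N m; "grip_width": finger opening in m; "grip_force": force on a finger pad.
Only numpy, scipy, OpenCV 4.12 (cv2) and the standard library are available. Lean on these libraries where they do the work, as an engineer would, in place of code of your own. Each camera call takes 0.05 s, during which the arm holds its last target. There are 200 camera calls.

TASK

Push the instrument cassette with the green corners that sticks out of the steel rack fully home against the back. Then swing the rack's gate shut, lifting its latch bar by the green knob over the striker without ramming it, and let the bar drop right down into the catch so that the gate is held. Leave the other things on the counter where they stand.

Things in the scene. Friction and masses are not known exactly. Their poses are not given: they have to be found in the camera images.
- rack: stainless rod rack for cassettes, 194 mm deep, 158 wide, 102 high, fixed on the counter; ledges 20 and 60 mm up; open at front and top. Origin on the counter under its middle; x points from the open front to the back, y to the left seen from the front. Front posts at x -100, y +75 (carries the gate) and y -75 mm (carries the catch).
- cassette: stainless cassette with green corners, 180 mm long (its x), 130 wide, 30 high, 0.3 to 0.65 kg, lying on the upper ledges (underside 60 mm up) between side guides with 2 mm play, sticking out of the rack's front. Origin: centre of its underside. Fully home against the rear rods its origin is at rack x = -8 mm, its front face at rack x = -98 mm. Slides with 2 to 8 N.
- lower_cassette: same cassette with blue corners on the lower ledges (underside 20 mm up), already home (origin at about rack x = -9 mm). Stays there.
- gate_hinge (a point): point on the gate's upright hinge axis, 63 mm above the counter, at x = -110, y = +75 mm in the rack's frame. The gate is a flat frame of 8 mm rods, 146 mm from the axis to its far stile, 24 to 102 mm above the counter.
- gate (a joint): gate angle, rad: 0 shut (gate lies along the rack's -y from the hinge), growing as it swings out to the front; at 1.57 it points along the rack's -x; at most 2.3. It stays where it is left (friction 0.03 Nm). With its latch bar down it shuts only to about 0.14, where the bar meets the outside of the striker.
- latch (a joint): tilt of the latch bar, rad: 0 level on its rest, growing as the knob is lifted, to 0.6; falls back by its weight (0.12 kg). Flat steel bar 8 mm thick, 16 high, centre 108 mm up, 12 mm outside the gate's plane; pivot 22 mm from the hinge axis, tip 170 mm from it, beyond the gate's far edge. Clears the striker above 0.17. Latched: 0, behind the striker, gate play 0.03.
- knob (a point): middle of the green knob on the latch bar: upright, round, 16 mm diameter, 40 tall, from 116 to 156 mm above the counter with the bar down (this point 136 mm). It is 105 mm along the gate from the hinge axis, 83 mm from the bar's pivot, 12 mm outside the gate's plane; with the gate shut at x = -122, y = -30 mm in the rack's frame. Free all round above the bar.
- catch: catch bracket on the rack's right front post. Origin: back of its floor, at x -104, y -85, z 98 mm in the rack's frame, axes as the rack's. Its striker is the dark square upright lip in front: 8 mm thick (x -35 to -27 mm from this origin), 18 mm wide, top 122 mm above the counter, no ramp. The bar drops into the 20 mm gap between striker and back plate.
- bottle: white bottle with blue cap, 64 mm diameter, 170 mm tall, standing loose; origin at the centre of its base. To be left alone.
- jar: blue jar with white lid, 76 mm diameter, 100 mm tall, standing loose; origin at the centre of its base. To be left alone.
- beaker: steel cup, 80 mm diameter, 85 mm tall, standing loose; origin at the centre of its base. To be left alone.
- brush: white cleaning brush lying loose, handle along its x; origin under its middle. To be left alone.
There are look-alikes about, which are no part of the job. What is shaped like the lower_cassette but purple or turquoise is not meant. Leave any orange look-alike of the cassette alone.

How it is judged:
On the way, in this order (a step that is already met when the one before it is completed fails the run):
1. the green-cornered cassette is fully home while the gate is still open (more than 0.5 rad) (x of cassette in the frame of rack above -0.014 m and value of joint gate above 0.5 rad), for 0.2 s.
2. the gate is brought to, with the latch bar lifted over the striker (value of joint latch above 0.13 rad and value of joint gate below 0.11 rad), for 0.1 s.
At the end, for the whole second after the job is handed in: the gate is shut (less than 0.06 rad) and at rest, the latch bar lies down in the catch behind the striker (less than 0.04 rad), and both cassettes are home on their tiers (the upper one within 8 mm of its rear stop, the lower within 10 mm) (value of joint gate below 0.06 rad and value of joint latch below 0.04 rad and velocity of joint gate between -0.05 and 0.05 rad/s and x of cassette in the frame of rack above -0.016 m and z of cassette in the frame of rack above 0.055 m and x of lower_cassette in the frame of rack above -0.018 m); the robot touches nothing.
It fails at once if the catch is hit or pressed with more than 40 N (bar rammed against the striker) (contact force between anything else and catch above 40 N).
It fails at once if a bystander is moved by more than 40 mm (distance of any of bottle, jar, beaker, brush from where it was at the start of the episode above 0.04 m).
It also fails if it takes over 58 s, if anything falls off the work surface, if the arm or the gripper's body presses on something with over 40 N, if the wrist force passes 120 N, or if a joint passes its speed limit or range.

## Working session

There is one attempt and no reset: what is moved stays moved. The work goes in short steps, Python scripts to look and compute and a tool call to move; the robot and the scene stay as the last step left them, time stands still between calls to the robot, and variables do not carry over. Pictures are saved under pics/ and viewed, at most 10 in all, crops included, and the job is handed in when it is done.

Besides the shell and the picture viewer there is one more tool, called after "Emit:" as a command line: name --argument value ..., lists and objects as JSON in quotes. move_arm: Moves the arm, as the interface text tells. Its arguments: {"type":"object","properties":{"series":{"type":"string"},"jaw":{"type":"number"},"newtons":{"type":"number"}},"required":["series"]}

```bash
mkdir -p pics; ls; cat > h.py <<'E'
import numpy as np, cv2
from rig import robot
def shot(n,f):
    c=robot.camera(n); cv2.imwrite('pics/'+f,c['img'][:,:,::-1]); return c
def px(c,p):
    q=c['world_to_cam'][:3]@np.r_[p,1]; u=c['mtx']@q; return u[:2]/u[2]
E
python3 - <<'E'
from h import *
for n in ['scene','top']:
    c=shot(n,n+'1.png')
    for t in ['rack','cassette','lower_cassette','gate_hinge','knob','catch','bottle','jar','beaker','brush']:
        print(n,t,[(np.round(d['xyz'],3).tolist(),round(d['p'],2),px(c,d['xyz']).round().tolist()) for d in robot.tip_of(c,t)[:3]])
a=cv2.imread('pics/scene1.png');b=cv2.imread('pics/top1.png')
print(robot.get_obs())
E
```

```text
pics
scene rack [([0.712, 0.05, 0.002], 0.92, [281.0, 265.0])]
scene cassette [([0.266, 0.267, -0.002], 0.98, [317.0, 173.0]), ([0.668, 0.044, 0.06], 0.61, [276.0, 237.0])]
scene lower_cassette [([0.433, -0.154, 0.003], 0.95, [202.0, 208.0]), ([0.717, -0.186, 0.002], 0.56, [190.0, 275.0])]
scene gate_hinge [([0.591, 0.115, 0.058], 0.49, [296.0, 218.0]), ([0.613, -0.048, 0.098], 0.28, [239.0, 216.0])]
scene knob [([0.499, 0.151, 0.137], 0.64, [303.0, 176.0])]
scene catch [([0.616, -0.047, 0.099], 0.52, [240.0, 216.0])]
scene bottle [([0.605, -0.425, -0.002], 0.87, [103.0, 255.0])]
scene jar [([0.482, 0.402, -0.0], 0.94, [375.0, 204.0])]
scene beaker [([0.687, 0.421, 0.003], 0.88, [410.0, 245.0])]
scene brush [([0.404, -0.37, 0.002], 0.61, [134.0, 209.0]), ([0.588, 0.114, 0.059], 0.16, [296.0, 217.0])]
top rack []
top cassette [([0.672, 0.042, 0.061], 0.92, [247.0, 150.0]), ([0.265, 0.267, -0.001], 0.84, [188.0, 268.0]), ([0.475, 0.405, 0.0], 0.65, [150.0, 210.0])]
top lower_cassette [([0.712, -0.191, -0.002], 0.92, [311.0, 142.0]), ([0.434, -0.158, -0.001], 0.7, [305.0, 217.0])]
top g
[... 475 characters left out ...]
y([ 1.15549574e+00,  5.27501602e-01,  1.43268986e+00,  6.17119711e-06,
        1.18143705e+00, -1.78505085e-01]), 'joint_velocities': array([ 4.70646313e-04,  7.20971907e-04,  8.74265487e-05,  4.57252498e-04,
        5.40358606e-04, -4.20253067e-04]), 'joint_torque': array([-5.23942726e-04, -4.40024221e+01, -1.76990318e+01,  6.34194631e-02,
        5.04809059e-02, -2.37539030e-05]), 'position': array([0.14657965, 0.60754039, 0.24455065]), 'tool_rot': array([ 1.18122490e-01,  9.92999032e-01, -1.63121900e-05, -7.97588941e-06]), 'ft_force': array([0.7852547 , 0.35928739, 0.20213129]), 'moment': array([ 0.00609603, -0.06874114, -0.00058922]), 'grip_force': 0.0, 'grip_width': 0.08724032333536876}
```

```bash
python3 - <<'E'
import cv2
a=cv2.imread('pics/scene1.png');b=cv2.imread('pics/top1.png')
cv2.imwrite('pics/s2.png',cv2.resize(a[140:320,140:400],(800,554)))
cv2.imwrite('pics/t2.png',cv2.resize(b[100:290,110:370],(800,584)))
E
```

```text
(no output)
```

View pics/s2.png

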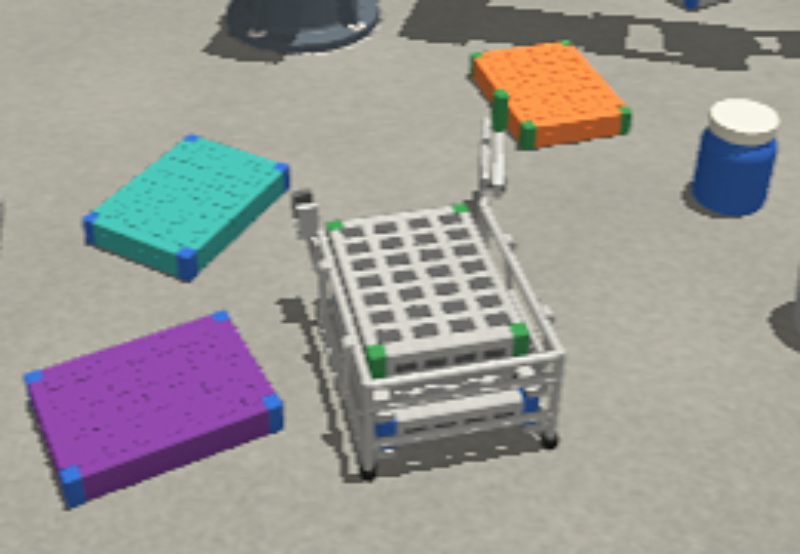

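View pics/t2.png

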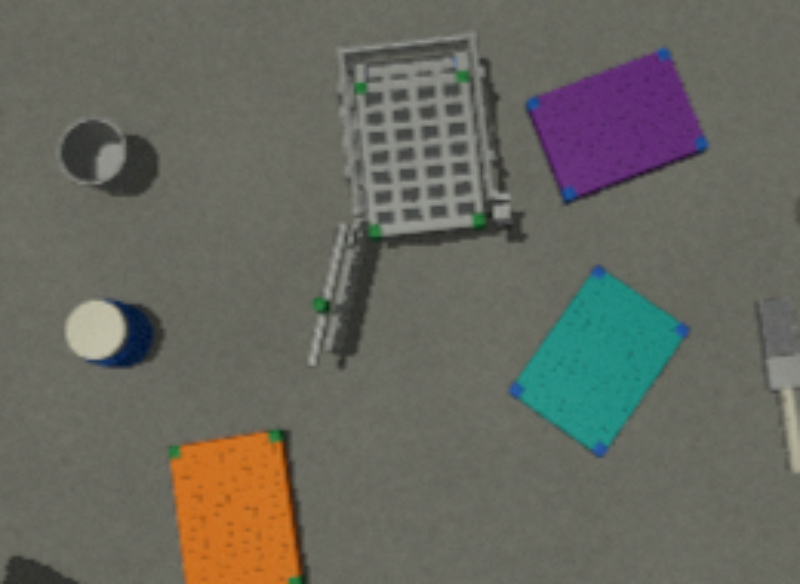

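The scene crop shows the green-cornered cassette sticking out of the rack about 33 mm towards the robot. The gate is open at about 1.9 rad, with the green knob at pixel (303,176) in scene and (215,199) in top. The orange, teal and purple cassettes are decoys. I'll fit the poses and start moving.

```bash
cat >> h.py <<'E'
from scipy.spatial.transform import Rotation as R
from scipy.optimize import least_squares
def rackT(p):  # p=x,y,yaw
    c,s=np.cos(p[2]),np.sin(p[2]); M=np.array([[c,-s,0],[s,c,0],[0,0,1]]); return M,np.array([p[0],p[1],0])
def knob(th,ph=0.):  # rack frame
    r=0.022+.083*np.cos(ph)-.028*np.sin(ph); z=.108+.083*np.sin(ph)+.028*np.cos(ph)
    u=np.array([-np.sin(th),-np.cos(th),0]); n=np.array([-np.cos(th),np.sin(th),0])
    return np.array([-.110,.075,0])+r*u+.012*n+np.array([0,0,z])
PT={'rack':[0,0,0],'gate_hinge':[-.11,.075,.063],'catch':[-.104,-.085,.098]}
def measure(cams):
    L=[]; 
    for n in cams:
        c=robot.camera(n)
        for t in list(PT)+['knob','cassette']:
            for d in robot.tip_of(c,t):
                x=np.array(d['xyz'])
                if d['p']>.25 and .45<x[0]<.8 and abs(x[1])<.25 and (t!='cassette' or x[2]>.04): L.append((t,x))
    return L
def fit(L):
    def f(p):
        M,o=rackT(p); e=[]
        for t,x in L:
            q=PT[t] if t in PT else knob(p[3]) if t=='knob' else [p[4],0,.06]
            e.append((M@q+o-x)*1000)
        return np.concatenate(e)
    r=least_squares(f,[.71,.05,.1,1.9,-.04],loss='soft_l1',f_scale=4); return r.x,np.sqrt(np.mean(r.fun**2))
def rows(pos,rot):  # goal pose -> tool-frame shift mm + rotvec deg from current
    o=robot.get_obs(); C=R.from_quat(o['tool_rot'])
    return np.r_[C.inv().apply(np.array(pos)-o['position'])*1000, (C.inv()*rot).as_rotvec(degrees=True)].round(1)
def down(yaw): # tool pointing down, tool y at world yaw
    y=np.array([np.cos(yaw),np.sin(yaw),0]); z=np.array([0,0,-1.]); return R.from_matrix(np.c_[np.cross(y,z),y,z])
E
python3 - <<'E'
from h import *
L=measure(['scene','top','scene','top']); p,e=fit(L); print(p.round(4),e)
for t,x in L: print(t,x.round(4))
np.save('p.npy',p)
E
```

```text
[ 0.71    0.0476  0.0849  1.8933 -0.0395] 25.3617702735187
rack [ 7.084e-01  4.830e-02 -4.000e-04]
gate_hinge [0.6976 0.0464 0.0203]
gate_hinge [0.5897 0.1149 0.0603]
catch [0.6989 0.0441 0.0202]
catch [ 0.6153 -0.0458  0.0975]
knob [0.4953 0.1512 0.1339]
cassette [0.6676 0.0428 0.0628]
gate_hinge [0.5955 0.1142 0.0637]
catch [ 0.6124 -0.0462  0.0958]
knob [0.4937 0.15   0.1314]
cassette [0.6716 0.0466 0.0584]
rack [7.095e-01 4.680e-02 4.000e-04]
gate_hinge [0.5908 0.1135 0.0619]
catch [ 0.6106 -0.0461  0.0977]
knob [0.4941 0.1488 0.1351]
cassette [0.6708 0.0436 0.0607]
gate_hinge [0.594  0.1143 0.0608]
catch [ 0.613  -0.0488  0.0986]
knob [0.4965 0.1472 0.1336]
cassette [0.672  0.0419 0.0609]
```

Emit:
move_arm --series "-33 -30 0 0 0 7; -65 -60 0 0 0 14; -97 -90 0 0 0 21; -130 -120 0 0 0 28; -162 -150 0 0 0 35; -195 -180 0 0 0 42; -227 -210 0 0 0 49; -260 -240 0 0 0 56" --jaw 0 --newtons 10

```text
time: 2.97
position: [0.3323, 0.3286, 0.2448]
tool_rot: [0.573, 0.82, 0.0, 0.0]
ft_force: [-0.0, 0.7, -0.8]
grip_width: 0.0417
grip_force: 0.0
```

```bash
cat >> h.py <<'E'
def refit(L):
    p,e=fit(L); M,o=rackT(p)
    K=[(t,x) for t,x in L if np.linalg.norm(M@(PT[t] if t in PT else knob(p[3]) if t=='knob' else np.array([p[4],0,.06]))+o-x)<.02]
    return fit(K)
E
python3 - <<'E'
from h import *
import pickle
L=measure(['scene','top','scene','top'])
p,e=refit(L); print(p.round(4),e); pickle.dump(L,open('L.pkl','wb')); np.save('p.npy',p)
M,o=rackT(p)
for x in (-.175,):
    print(rows(M@[x,-.015,.245]+o,down(p[2]-np.pi/2)))
E
```

```text
[ 0.7094  0.0467  0.0874  1.9097 -0.0432] 1.6270037550985452
[-365.5   82.4   -0.4    0.     0.   105.4]
```

Emit:
move_arm --series "-37 8 0 0 0 7; -73 16 0 0 0 14; -110 25 0 0 0 21; -146 33 0 0 0 28; -183 41 0 0 0 35; -219 49 0 0 0 42; -256 58 0 0 0 49; -292 66 0 0 0 56"

```text
time: 4.83
position: [0.4963, 0.0778, 0.2447]
tool_rot: [0.891, 0.454, 0.0, 0.0]
ft_force: [0.5, 0.7, 0.6]
grip_width: 0.0004
grip_force: 0.0
```

```bash
python3 - <<'E'
from h import *
p=np.load('p.npy');M,o=rackT(p)
print(rows(M@[-.175,-.015,.245]+o,down(p[2]-np.pi/2)))
E
```

```text
[-26.1  68.4  -0.3   0.   -0.   49. ]
```

Emit:
move_arm --series "-4 10 0 0 0 7; -8 20 0 0 0 14; -12 30 0 0 0 21; -16 40 0 0 0 28; -20 50 0 0 0 35; -24 60 0 0 0 42; -26 68 0 0 0 49; -26 68 0 0 0 49"

```text
time: 5.5
position: [0.5369, 0.0176, 0.2446]
tool_rot: [0.999, 0.046, 0.001, 0.0]
ft_force: [-0.4, -0.5, 0.4]
grip_width: 0.0004
grip_force: 0.0
```

```bash
python3 - <<'E'
from h import *
import pickle
L=pickle.load(open('L.pkl','rb'))
L2=measure(['wrist','wrist']); c=shot('wrist','w1.png')
for t,x in L2: print(t,x.round(4))
pickle.dump(L+L2,open('L.pkl','wb'))
p,e=refit(L+L2); print(p.round(4),e); np.save('p.npy',p)
M,o=rackT(p)
print(rows(M@[-.175,-.015,.092]+o,down(p[2]-np.pi/2)), robot.get_obs()['q'].round(2))
E
```

```text
gate_hinge [0.5893 0.111  0.0621]
catch [ 0.6136 -0.0457  0.1006]
knob [0.4959 0.148  0.136 ]
cassette [0.6691 0.041  0.0615]
catch [ 0.6104 -0.0471  0.1016]
knob [0.4959 0.1502 0.1352]
knob [0.6704 0.0395 0.0592]
cassette [0.6678 0.0423 0.0598]
[ 0.7093  0.0464  0.0855  1.9091 -0.0423] 1.6675133259581258
[  0.4   2.7 152.6   0.   -0.    0.6] [-0.17  0.41  1.66 -0.    1.08  1.3 ]
```

View pics/w1.png

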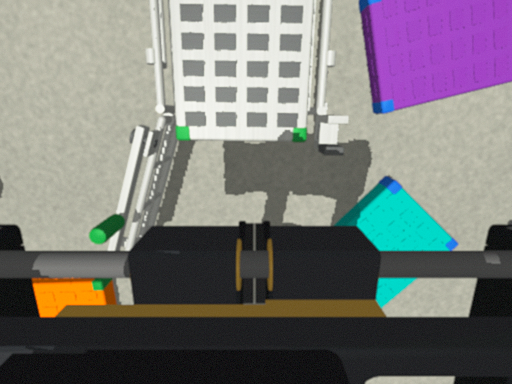

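The wrist view shows the cassette front edge at row 133, the knob at (107,230), and the way in front of the cassette clear. Next I'll descend and push.

Emit:
move_arm --series "0 2 30 0 0 0.6; 0 2.7 65 0 0 0.6; 0 2.7 100 0 0 0.6; 0 2.7 130 0 0 0.6; 0 2.7 152 0 0 0.6; 10 2.7 152 0 0 0.6; 20 2.7 152 0 0 0.6; 25 2.7 152 0 0 0.6"

```text
time: 6.82
position: [0.5619, 0.0185, 0.0919]
tool_rot: [0.999, 0.042, 0.0, 0.0]
ft_force: [0.3, 0.2, 0.3]
grip_width: 0.0003
grip_force: 0.0
```

Emit:
move_arm --series "4 0 0 0 0 0; 8 0 0 0 0 0; 12 0 0 0 0 0; 16 0 0 0 0 0; 20 0 0 0 0 0; 24 0 0 0 0 0; 28 0 0 0 0 0; 32 0 0 0 0 0"

```text
time: 7.48
position: [0.5924, 0.0214, 0.0926]
tool_rot: [0.999, 0.042, -0.001, -0.0]
ft_force: [-4.0, -0.2, 2.8]
grip_width: 0.0004
grip_force: 2.1
```

Emit:
move_arm --series "2 0 0 0 0 0; 4 0 0 0 0 0; 6 0 0 0 0 0; 8 0 0 0 0 0; 8 0 0 0 0 0"

```text
time: 7.9
position: [0.6013, 0.022, 0.0925]
tool_rot: [0.999, 0.042, 0.001, 0.0]
ft_force: [-2.3, -0.5, 1.8]
grip_width: 0.0002
grip_force: 1.3
```

Emit:
move_arm --series "1 0 0 0 0 0; 2 0 0 0 0 0; 2 0 0 0 0 0"

```text
time: 8.15
position: [0.6015, 0.0222, 0.0925]
tool_rot: [0.999, 0.042, -0.001, -0.0]
ft_force: [-4.8, -0.5, 4.4]
grip_width: 0.0001
grip_force: 2.7
```

Emit:
move_arm --series "1 0 0 0 0 0; 2 0 0 0 0 0; 2 0 0 0 0 0"

```text
time: 8.4
position: [0.6017, 0.0223, 0.0923]
tool_rot: [0.999, 0.042, -0.003, -0.0]
ft_force: [-8.4, -1.3, 5.5]
grip_width: 0.0004
grip_force: 4.2
```

Emit:
move_arm --series "1 0 0 0 0 0; 2 0 0 0 0 0; 3 0 0 0 0 0; 4 0 0 0 0 0; 4 0 0 0 0 0"

```text
time: 8.82
position: [0.602, 0.0226, 0.092]
tool_rot: [0.999, 0.043, -0.008, -0.0]
ft_force: [-14.4, -3.1, 10.1]
grip_width: 0.0009
grip_force: 7.3
```

Emit:
move_arm --series "-8 0 0 0 0 0; -20 0 0 0 0 0; -40 0 0 0 0 0; -50 0 -25 0 0 0; -50 0 -60 0 0 0; -50 0 -95 0 0 0; -50 0 -120 0 0 0; -50 0 -120 0 0 0" --jaw 0.6

```text
time: 9.48
position: [0.5644, 0.0179, 0.2188]
tool_rot: [0.999, 0.042, 0.009, 0.001]
ft_force: [1.8, -0.1, -0.2]
grip_width: 0.046
grip_force: 0.0
```

```bash
python3 - <<'E'
from h import *
import pickle
L=[a for a in pickle.load(open('L.pkl','rb')) if a[0] not in('cassette',)]
L2=measure(['scene','top','wrist','scene','top'])
for t,x in L2:
  if t in('cassette','knob'): print(t,x.round(4))
pickle.dump(L+L2,open('L.pkl','wb'))
p,e=refit(L+L2); print(p.round(4),e); np.save('p.npy',p)
M,o=rackT(p); k=M@knob(p[3])+o; print('knob',k.round(4))
print(rows([k[0],k[1],.215],down(p[2]-p[3]-0.0)), rows([k[0],k[1],.215],down(p[2]-p[3]+np.pi)), robot.get_obs()['q'].round(2))
E
```

```text
knob [0.4976 0.1495 0.1334]
cassette [0.7    0.0476 0.0588]
cassette [0.7001 0.0465 0.0592]
cassette [0.6995 0.0456 0.0607]
knob [0.4973 0.1514 0.1365]
cassette [0.7007 0.0466 0.0627]
cassette [0.7002 0.0446 0.0601]
[ 0.709   0.0474  0.0897  1.9142 -0.009 ] 1.997946435760396
knob [0.4941 0.1502 0.136 ]
[ -53.3 -136.7   -2.4    0.    -0.    19.4] [ -53.3 -136.7   -2.4    0.     0.  -160.6] [-0.17  0.48  1.63 -0.    1.03  1.32]
```

The cassette is home, at rack x about -0.009. Next I'll move above the knob.

Emit:
move_arm --series "-13 -34 0 0 0 5; -26 -68 0 0 0 10; -40 -102 0 0 0 15; -53 -137 0 0 0 19.4; -53 -137 0 0 0 19.4; -53 -137 30 0 0 19.4; -53 -137 30 0 0 19.4" --jaw 0.6

```text
time: 11.57
position: [0.4918, 0.1509, 0.1797]
tool_rot: [0.992, -0.126, -0.003, 0.001]
ft_force: [-1.2, -0.1, -0.3]
grip_width: 0.0519
grip_force: 0.0
```

```bash
python3 - <<'E'
from h import *
c=shot('wrist','w2.png'); 
for n in ['knob']:
    print([(np.round(d['xyz'],4),round(d['p'],2)) for d in robot.tip_of(c,n)])
p=np.load('p.npy'); M,o=rackT(p); k=M@knob(p[3])+o
print(rows([k[0],k[1],.144],down(p[2]-p[3])))
E
```

```text
[(array([0.4964, 0.1495, 0.1344]), 0.98)]
[ 0.5 -0.1 38.   0.1  0.2 -0. ]
```

View pics/w2.png

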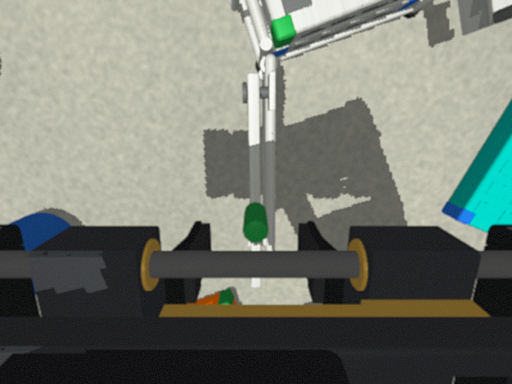

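The wrist view shows the knob at (256,222), centred between the fingers, with the gate parallel to the tool's x axis. Next I'll descend and grip.

Emit:
move_arm --series "2 0 12 0 0 0; 2 0 24 0 0 0; 2 0 36 0 0 0; 2 0 36 0 0 0"

```text
time: 12.0
position: [0.496, 0.1492, 0.1458]
tool_rot: [0.992, -0.127, -0.001, 0.0]
ft_force: [-0.8, -0.0, -1.1]
grip_width: 0.052
grip_force: 0.0
```

Emit:
move_arm --series "0 0 0 0 0 0; 0 0 0 0 0 0; 0 0 0 0 0 0; 0 0 0 0 0 0; 0 0 0 0 0 0; 0 0 0 0 0 0" --jaw 0 --newtons 12

```text
time: 12.5
position: [0.4965, 0.1501, 0.147]
tool_rot: [0.992, -0.127, 0.0, -0.0]
ft_force: [1.3, -0.2, 0.5]
grip_width: 0.0202
grip_force: 0.0
```

```bash
cat >> h.py <<'E'
def goal(p,off,th,ph):  # tool pose when holding the knob; off = tool origin in knob frame (u,n,up)
    M,o=rackT(p); u=M@[-np.sin(th),-np.cos(th),0]; n=M@[-np.cos(th),np.sin(th),0]; z=np.array([0,0,1.])
    ud=np.cos(ph)*u+np.sin(ph)*z; zd=-np.sin(ph)*u+np.cos(ph)*z
    # tool x = -ud (towards hinge), tool y = -n, tool z = -zd
    return M@knob(th,ph)+o+off[0]*ud+off[1]*n+off[2]*zd, R.from_matrix(np.c_[-ud,-n,-zd])
E
python3 - <<'E'
from h import *
p=np.load('p.npy'); b=robot.get_obs(); M,o=rackT(p)
print(b['grip_width'],b['grip_force'],b['position'],b['ft_force'].round(1))
# gate angle from the grip: knob normal position
h=M@[-.11,.075,0]+o
f=lambda th: (b['position']-M@knob(th)-o)@(M@[-np.cos(th),np.sin(th),0])
from scipy.optimize import brentq
th=brentq(f,1.5,2.3); print('theta',th)
k=M@knob(th)+o; u=M@[-np.sin(th),-np.cos(th),0]
off=[(b['position']-k)@u,0,b['position'][2]-k[2]]; print('off',off)
np.save('g.npy',[th,*off])
for ph in np.linspace(.05,.3,6): print(rows(*goal(p,off,th,ph)))
E
```

```text
0.020193025867584515 0.0 [0.4964696  0.1500851  0.14697675] [ 1.3 -0.2  0.5]
theta 1.9185823804160338
off [np.float64(-0.002288672903177847), 0, np.float64(0.010976745961986611)]
[ 2.1  0.  -4.  -0.  -2.9  0.2]
[ 4.3  0.  -7.9 -0.  -5.8  0.2]
[  6.7   0.  -11.6   0.   -8.6   0.2]
[  9.4   0.  -15.3   0.  -11.5   0.2]
[ 12.2   0.  -18.7   0.  -14.4   0.2]
[ 15.1   0.1 -22.1   0.  -17.2   0.2]
```

Emit:
move_arm --series "0 0 0 0 0 0; 0 0 0 0 0 0; 0 0 0 0 0 0; 0 0 0 0 0 0"

```text
time: 12.83
position: [0.4964, 0.1501, 0.1468]
tool_rot: [0.992, -0.127, 0.0, -0.0]
ft_force: [-0.6, 0.8, 2.1]
grip_width: 0.0159
grip_force: 12.0
```

Emit:
move_arm --series "2.1 0 -4 0 -2.9 0; 4.3 0 -7.9 0 -5.8 0; 6.7 0 -11.6 0 -8.6 0; 9.4 0 -15.3 0 -11.5 0; 12.2 0 -18.7 0 -14.4 0; 15.1 0 -22.1 0 -17.2 0; 15.1 0 -22.1 0 -17.2 0"

```text
time: 13.42
position: [0.5107, 0.1463, 0.1685]
tool_rot: [0.98, -0.126, -0.151, -0.02]
ft_force: [-2.9, 2.3, 1.0]
grip_width: 0.0158
grip_force: 12.0
```

```bash
cat > sw.py <<'E'
from h import *
import sys
p=np.load('p.npy'); g=np.load('g.npy'); o=robot.get_obs()
print(o['grip_width'],o['grip_force'],o['ft_force'].round(1))
M,t=rackT(p)
for a in sys.argv[1:]:
    th,ph=map(float,a.split(',')); print(a,rows(*goal(p,g[1:],th,ph)))
E
python3 sw.py 1.83,.3 1.74,.3 1.65,.3 1.56,.3 1.47,.3 1.38,.3 1.29,.3 1.20,.3; python3 -c "
from h import *
c=shot('scene','s3.png');cv2.imwrite('pics/s4.png',cv2.resize(c['img'][130:270,200:370,::-1],(680,560)))"
```

```text
0.015775296256074562 11.998790509533137 [-2.9  2.3  1. ]
1.83,.3 [-0.5  7.8 -0.5 -1.5  0.3 -4.7]
1.74,.3 [-0.6 15.8 -0.5 -3.   0.3 -9.6]
1.65,.3 [  0.1  23.7  -0.7  -4.6   0.3 -14.5]
1.56,.3 [  1.4  31.5  -1.1  -6.1   0.3 -19.5]
1.47,.3 [  3.4  39.2  -1.7  -7.6   0.3 -24.4]
1.38,.3 [  6.   46.7  -2.5  -9.2   0.3 -29.3]
1.29,.3 [  9.3  53.8  -3.6 -10.7   0.3 -34.2]
1.20,.3 [ 13.1  60.7  -4.8 -12.2   0.3 -39.2]
```

View pics/s4.png

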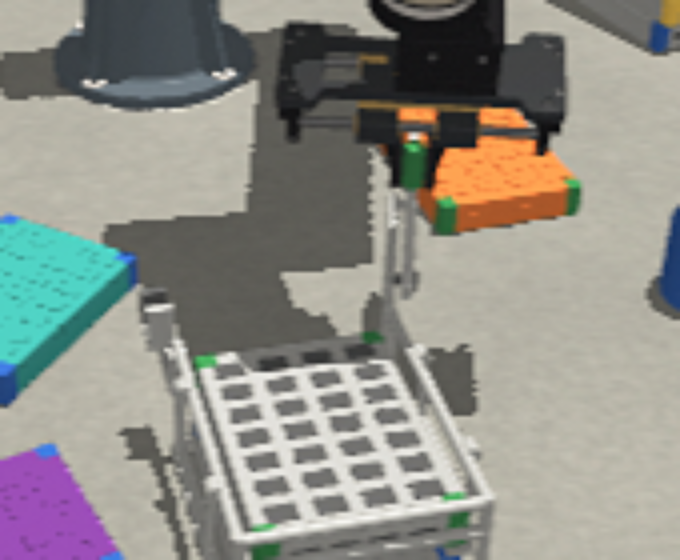

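The picture shows the knob held at about (412,165) and the latch bar lifted. Now the swing.

Emit:
move_arm --series "-0.3 7.8 -0.3 -1.5 0 -4.7; -0.3 15.8 -0.3 -3 0 -9.6; 0.3 23.7 -0.5 -4.6 0 -14.5; 1.6 31.5 -1 -6.1 0 -19.5; 3.6 39.2 -1.5 -7.6 0 -24.4; 6.2 46.7 -2.3 -9.2 0 -29.3; 9.5 53.8 -3.4 -10.7 0 -34.2; 13.3 60.7 -4.6 -12.2 0 -39.2"

```text
time: 14.13
position: [0.5091, 0.0838, 0.1686]
tool_rot: [0.962, 0.229, -0.145, 0.035]
ft_force: [0.2, -0.3, -1.1]
grip_width: 0.0155
grip_force: 12.0
```

```bash
python3 sw.py 1.13,.3 1.06,.3 .99,.3 .92,.3 .85,.3 .78,.3 .71,.3 .64,.3
```

```text
0.015522588379593834 12.004161898512393 [ 0.2 -0.3 -1.1]
1.13,.3 [-0.8  5.8 -0.3 -1.  -0.1 -3.5]
1.06,.3 [-1.  12.  -0.2 -2.1 -0.1 -7.3]
.99,.3 [ -0.8  18.2  -0.2  -3.3  -0.1 -11.1]
.92,.3 [ -0.2  24.4  -0.4  -4.5  -0.  -15. ]
.85,.3 [  0.8  30.5  -0.7  -5.7  -0.  -18.8]
.78,.3 [  2.2  36.5  -1.1  -6.9  -0.  -22.6]
.71,.3 [  4.   42.4  -1.7  -8.1  -0.  -26.5]
.64,.3 [  6.2  48.1  -2.3  -9.2  -0.  -30.3]
```

Emit:
move_arm --series "-0.6 5.8 -0.2 -1 0 -3.5; -0.8 12 -0.2 -2.1 0 -7.3; -0.7 18.2 -0.2 -3.3 0 -11.1; -0.2 24.4 -0.4 -4.5 0 -15; 0.8 30.5 -0.7 -5.7 0 -18.8; 2.2 36.5 -1.1 -6.9 0 -22.6; 4 42.4 -1.7 -8.1 0 -26.5; 6.2 48.1 -2.3 -9.2 0 -30.3"

```text
time: 14.8
position: [0.5368, 0.0442, 0.1689]
tool_rot: [0.863, 0.483, -0.13, 0.072]
ft_force: [1.4, 0.7, -2.3]
grip_width: 0.0157
grip_force: 12.0
```

```bash
python3 sw.py .59,.3 .54,.3 .49,.3 .44,.3 .39,.3 .34,.3 .29,.3 .25,.3
```

```text
0.015650724934360156 12.000014532823116 [ 1.4  0.7 -2.3]
.59,.3 [-0.9  4.4  0.1 -0.9 -0.1 -2.8]
.54,.3 [-1.1  8.8  0.1 -1.7 -0.1 -5.5]
.49,.3 [-1.2 13.3  0.1 -2.6 -0.1 -8.3]
.44,.3 [ -1.   17.7   0.1  -3.4  -0.1 -11. ]
.39,.3 [ -0.6  22.1  -0.   -4.3  -0.1 -13.7]
.34,.3 [ -0.   26.4  -0.2  -5.1  -0.1 -16.5]
.29,.3 [  0.8  30.8  -0.5  -5.9  -0.1 -19.2]
.25,.3 [  1.6  34.2  -0.7  -6.6  -0.1 -21.4]
```

Emit:
move_arm --series "-0.6 4.4 0.1 -0.9 0 -2.8; -0.8 8.8 0.1 -1.7 0 -5.5; -0.9 13.3 0.1 -2.6 0 -8.3; -0.8 17.7 0.1 -3.4 0 -11; -0.5 22.1 0 -4.3 0 -13.7; 0 26.4 -0.2 -5.1 0 -16.5; 0.8 30.8 -0.5 -5.9 0 -19.2; 1.6 34.2 -0.7 -6.6 0 -21.4"

```text
time: 15.47
position: [0.5668, 0.028, 0.1689]
tool_rot: [0.753, 0.641, -0.113, 0.096]
ft_force: [1.0, 1.0, -2.3]
grip_width: 0.0152
grip_force: 12.0
```

```bash
python3 sw.py .22,.3 .19,.3 .16,.3 .13,.3 .10,.3 .07,.3 .04,.3 .01,.3; python3 -c "
from h import *
c=shot('scene','s5.png');cv2.imwrite('pics/s6.png',cv2.resize(c['img'][150:270,200:350,::-1],(750,600)))"
```

```text
0.015232817518637571 12.003033219370991 [ 1.   1.  -2.3]
.22,.3 [-0.6  2.7  0.  -0.5 -0.1 -1.7]
.19,.3 [-0.8  5.4  0.1 -1.  -0.1 -3.3]
.16,.3 [-1.   8.   0.1 -1.5 -0.1 -5. ]
.13,.3 [-1.1 10.7  0.2 -2.1 -0.1 -6.6]
.10,.3 [-1.1 13.3  0.2 -2.6 -0.1 -8.3]
.07,.3 [-1.  16.   0.1 -3.1 -0.1 -9.9]
.04,.3 [ -0.8  18.6   0.1  -3.6  -0.1 -11.6]
.01,.3 [ -0.6  21.2   0.   -4.1  -0.1 -13.2]
```

View pics/s6.png

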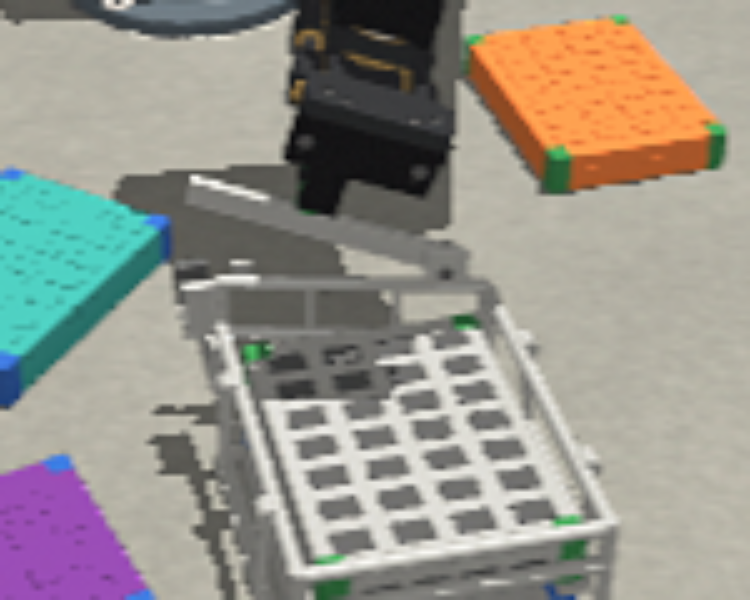

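The bar tip at about (190,185) stands well above the striker at (195,270), and the gate is nearly shut. I'll carry on slowly.

Emit:
move_arm --series "-0.3 2.7 0 -0.5 0 -1.7; -0.5 5.4 0.1 -1 0 -3.3; -0.7 8 0.1 -1.5 0 -5; -0.8 10.7 0.2 -2.1 0 -6.6; -0.8 13.3 0.2 -2.6 0 -8.3; -0.7 16 0.1 -3.1 0 -9.9; -0.5 18.6 0.1 -3.6 0 -11.6; -0.5 18.6 0.1 -3.6 0 -11.6"

```text
time: 16.18
position: [0.585, 0.0244, 0.1691]
tool_rot: [0.682, 0.716, -0.102, 0.107]
ft_force: [1.0, 1.8, -3.2]
grip_width: 0.0158
grip_force: 12.0
```

```bash
python3 sw.py .03,.3 .015,.3 .0,.3 -.01,.3; python3 - <<'E'
from h import *
p=np.load('p.npy')
for n in ['top','scene']:
    c=robot.camera(n)
    M,o=rackT(p); print([ (M.T@(np.array(d['xyz'])-o)).round(4) for d in robot.tip_of(c,'knob')[:2]],(knob(0,.3)).round(4),knob(.04,.3).round(4))
E
```

```text
0.015765039116699964 12.002914126496762 [ 1.   1.8 -3.2]
.03,.3 [-0.3  1.   0.1 -0.2 -0.1 -0.7]
.015,.3 [-0.5  2.3  0.2 -0.5 -0.1 -1.5]
.0,.3 [-0.6  3.6  0.2 -0.7 -0.1 -2.3]
-.01,.3 [-0.7  4.5  0.2 -0.9 -0.1 -2.8]
[array([-0.1244, -0.0153,  0.1575])] [-0.122  -0.018   0.1593] [-0.1257 -0.0175  0.1593]
[array([-0.1213, -0.0196,  0.1602])] [-0.122  -0.018   0.1593] [-0.1257 -0.0175  0.1593]
```

Emit:
move_arm --series "0 1 0 -0.2 0 -0.7; 0 2.3 0 -0.5 0 -1.5; 0 3.6 0 -0.7 0 -2.3; 0 3.6 0 -0.7 0 -2.3; 0 3.6 0 -0.7 0 -2.3"

```text
time: 16.8
position: [0.5883, 0.0242, 0.1694]
tool_rot: [0.667, 0.73, -0.101, 0.109]
ft_force: [1.2, 4.1, -4.8]
grip_width: 0.0155
grip_force: 12.0
```

Emit:
move_arm --series "0 1 0 0 0 0; 0 1.5 0 0 0 0; 0 1.5 0 0 0 0"

```text
time: 17.05
position: [0.5889, 0.0241, 0.1692]
tool_rot: [0.667, 0.73, -0.102, 0.108]
ft_force: [-1.7, 4.0, -4.3]
grip_width: 0.0152
grip_force: 12.0
```

Emit:
move_arm --series "0 1 0 0 0 0; 0 2 0 0 0 0; 0 2 0 0 0 0; 0 2 0 0 0 0"

```text
time: 17.38
position: [0.5891, 0.0239, 0.1688]
tool_rot: [0.667, 0.73, -0.104, 0.107]
ft_force: [-4.2, 3.8, -3.6]
grip_width: 0.0156
grip_force: 12.0
```

```bash
python3 sw.py .0,.3 0,.25 0,.2 0,.15 0,.1 0,.05 0,0.0
```

```text
0.015629960495672716 12.018407685100101 [-4.2  3.8 -3.6]
.0,.3 [ 0.  -0.4 -0.3 -0.5 -0.1  0. ]
0,.25 [-1.8 -0.4  3.8 -0.5  2.8  0. ]
0,.2 [-3.5 -0.4  8.  -0.5  5.7  0. ]
0,.15 [-4.9 -0.3 12.2 -0.5  8.5 -0. ]
0,.1 [-6.1 -0.3 16.5 -0.5 11.4 -0. ]
0,.05 [-7.1 -0.2 20.9 -0.5 14.3 -0. ]
0,0.0 [-7.9 -0.2 25.3 -0.5 17.1 -0. ]
```

The gate is at its stop under a light push. Now I'll lower the bar.

Emit:
move_arm --series "-1.8 0 3.8 0 2.8 0; -3.5 0 8 0 5.7 0; -4.9 0 12.2 0 8.5 0; -6.1 0 16.5 0 11.4 0; -7.1 0 20.9 0 14.3 0; -7.7 0 24 0 16.5 0; -7.7 0 24 0 16.5 0"

```text
time: 17.97
position: [0.5903, 0.0092, 0.1478]
tool_rot: [0.676, 0.737, -0.006, -0.001]
ft_force: [-4.2, 5.5, -3.3]
grip_width: 0.0157
grip_force: 12.0
```

```bash
python3 sw.py 0,0.0; python3 -c "
from h import *
c=shot('scene','s7.png');cv2.imwrite('pics/s8.png',cv2.resize(c['img'][150:270,200:350,::-1],(750,600)))"
```

```text
0.01573676421870295 12.00862018216867 [-4.2  5.5 -3.3]
0,0.0 [-0.3 -0.3  0.8 -0.6  0.4 -0.2]
```

View pics/s8.png

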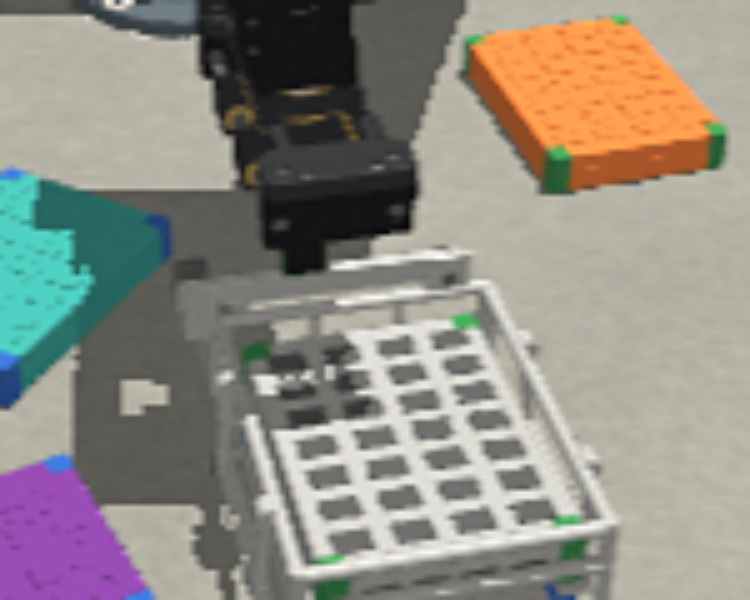

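The bar now lies in the catch behind the striker at about (190,275). I'll release it and rise.

Emit:
move_arm --series "0 0 0 0 0 0; 0 0 0 0 0 0; 0 0 0 0 0 0; 0 0 0 0 0 0; 0 0 0 0 0 0; 0 0 0 0 0 0" --jaw 0.5

```text
time: 18.52
position: [0.5939, 0.0095, 0.1496]
tool_rot: [0.675, 0.738, -0.004, 0.004]
ft_force: [0.0, 0.7, 0.0]
grip_width: 0.0419
grip_force: 0.0
```

Emit:
move_arm --series "0 0 -12 0 0 0; 0 0 -25 0 0 0; 0 0 -45 0 0 0; 0 0 -70 0 0 0; 0 -30 -100 0 0 0; 0 -65 -110 0 0 0; 0 -100 -110 0 0 0; 0 -100 -110 0 0 0"

```text
time: 19.18
position: [0.4854, 0.0032, 0.259]
tool_rot: [0.675, 0.738, -0.007, -0.001]
ft_force: [-0.5, 0.9, -1.4]
grip_width: 0.0434
grip_force: 0.0
```

```bash
python3 - <<'E'
from h import *
p=np.load('p.npy');M,o=rackT(p)
for n in ['top','scene','wrist']:
    c=shot(n,'e_'+n+'.png')
    for t in ['knob','cassette','lower_cassette','bottle','jar','beaker','brush']: print(n,t,[ (M.T@(np.array(d['xyz'])-o)).round(4) if t in('knob','cassette') else np.round(d['xyz'],3) for d in robot.tip_of(c,t)[:2]])
    if n=='scene': cv2.imwrite('pics/e1.png',cv2.resize(c['img'][150:270,200:350,::-1],(750,600)))
E
```

```text
top knob []
top cassette [array([-0.4226,  0.2606, -0.0015])]
top lower_cassette [array([ 0.433, -0.155,  0.   ]), array([ 0.709, -0.191,  0.002])]
top bottle [array([ 0.601, -0.429, -0.002])]
top jar [array([ 0.478,  0.406, -0.002])]
top beaker [array([ 0.688,  0.418, -0.001])]
top brush []
scene knob [array([-0.1199, -0.0282,  0.136 ])]
scene cassette [array([-0.418 ,  0.2561, -0.0067]), array([-0.0112,  0.0011,  0.0605])]
scene lower_cassette [array([ 0.714, -0.187,  0.002]), array([ 0.432, -0.158, -0.001])]
scene bottle [array([ 0.607, -0.426, -0.001])]
scene jar [array([0.482, 0.402, 0.   ])]
scene beaker [array([ 0.686,  0.416, -0.   ]), array([0.591, 0.112, 0.058])]
scene brush [array([ 0.711,  0.048, -0.002]), array([ 0.405, -0.37 ,  0.003])]
wrist knob [array([-0.1221, -0.0287,  0.1357]), array([-0.0116,  0.0022,  0.0598])]
wrist cassette [array([-0.0075, -0.001 ,  0.0586])]
wrist lower_cassette []
wrist bottle []
wrist jar []
wrist beaker []
wrist brush [array([0.587, 0.113, 0.067])]
```

View pics/e1.png

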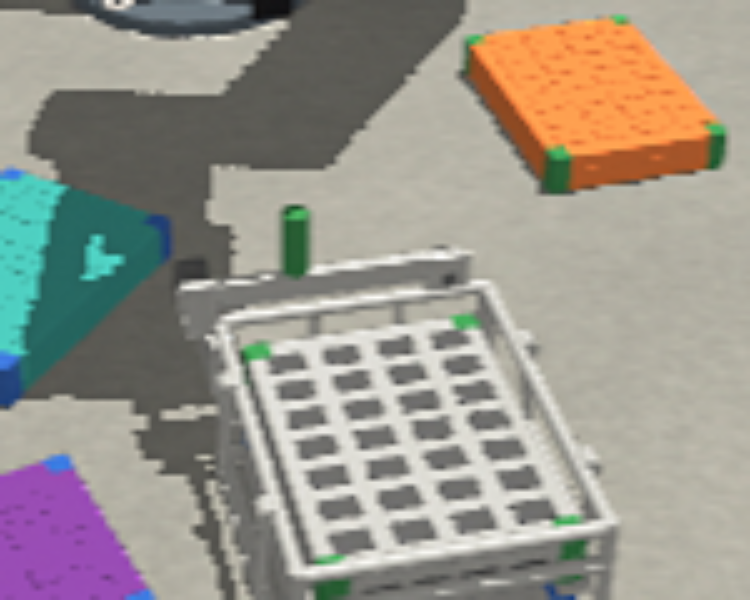

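View pics/e_wrist.png

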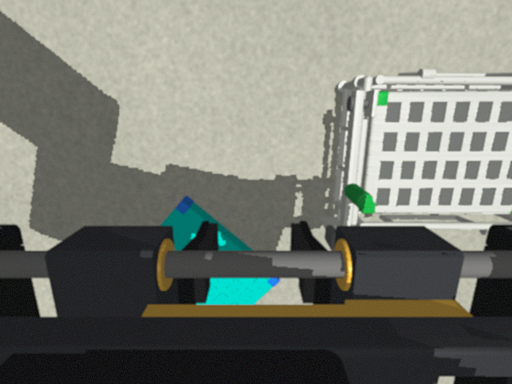

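The last pictures show the gate shut, the knob upright at its latched spot (rack -0.121, -0.028, 0.136), the bar down behind the striker, the cassette home, and the bottle, jar, beaker and brush unmoved.

```bash
python3 -c "
from rig import robot
print(robot.hand_in())"
```

```text
the job is handed in; nothing more can be done
None
```

I handed the job in at about 20 s of robot time: the green-cornered cassette is fully home, the gate is shut with its latch bar down in the catch, and the last pictures show the other things where they stood; the hand-in gave no verdict.

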